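# Hook the wide tray out of the soldering hearth

## Task

Pick up the hook tool, drop its prong into the ring eye of the wider of the two trays in the hearth, and drag that tray by its eye until the whole tray stands clear of the hearth on the bench. Then lift the prong out of the eye and set the tool down on the bench, away from the eye. Touch the trays with nothing but the hook tool, and leave the narrower tray where it is.

Things in the scene. Friction and masses are not known exactly. Their poses are not given: they have to be found in the camera images.
- hook_grip (a point): Centre of the hook tool's wooden handle: a rounded block 26 mm wide (its x), 100 long (y), 40 tall, standing on its flat underside, 20 mm below this point. A 6 mm steel rod leaves its -y end, rises to 45 mm above the underside and ends in a prong bent straight down. All 160 g; grip the handle's sides from above. A straight poker with a like handle but no prong lies near: not the tool.
- hook_tip (a point): Lower tip of the hook tool's prong, with the tool's axes (z along the prong, upward when the tool stands). It lies 120 mm from the handle's centre along the tool's -y and 18 mm below it, so 2 mm above the bench when the tool stands. The prong is 6 mm thick and about 40 mm long below the horizontal part of the rod.
- wide_tray: The wider tray: open steel pan 100 mm wide (its x), 130 mm long (its y), walls 28 mm high, about 0.3 to 0.6 kg, loose on the bench in one of the hearth's two bays, with its front sticking out some 20 to 40 mm. Origin: centre of its underside; +y points out of the hearth.
- wide_tray_eye (a point): Centre of the wider tray's eye: a flat, horizontal steel ring fixed to the middle of the tray's front wall, 30 mm inside, 42 mm outside, 6 mm thick; its centre is 20 mm in front of the wall (85 mm from the tray's centre along +y) and 22 mm above the bench. Open above and below.
- narrow_tray: The narrower tray, 62 mm wide, otherwise of the same make, length and eye, in the other bay. Origin: centre of its underside; +y points out of the hearth. To be left alone.
- hearth: Fixed hearth: low pale walls, dark steel roof, 286 mm wide (its x), 140 deep (its y), 80 high, with a brick slab on top to 100 mm. Two bays side by side, each 112 mm wide and 64 high, no floor, centred 65 mm to either side of its middle. Origin: centre of its underside; the bays open towards its +y, their mouths at y = +70 mm.
Things that resemble listed ones, but are neither listed nor needed, are in the scene too. Leave any orange or purple look-alike of the wide_tray alone.

How it is judged (in metres and radians):
On the way, in this order (a step that is already met when the one before it is completed fails the run):
1. the prong of the hook is inside the wide tray's eye, while the tray is still in the hearth (horizontal distance between hook_tip and wide_tray_eye below 0.017 m and z of hook_tip in the frame of wide_tray_eye below -0.003 m and y of wide_tray in the frame of hearth below 0.1 m), for 0.1 s.
2. the wide tray is clear of the hearth with the prong still in its eye (horizontal distance between hook_tip and wide_tray_eye below 0.017 m and z of hook_tip in the frame of wide_tray_eye below -0.003 m and y of wide_tray in the frame of hearth above 0.13 m), for 0.1 s.
At the end, for the whole second after the job is handed in: The wide tray lies flat and still on the bench, its centre at least 130 mm from the hearth's centre along its +y; the hook tool rests on the bench (handle's centre below 40 mm), its tip over 25 mm from the eye's centre seen from above; the narrow tray is within 20 mm of its start (y of wide_tray in the frame of hearth above 0.13 m and height (world z) of wide_tray below 0.01 m and angle between wide_tray's own z axis and vertical below 0.1 rad and linear speed of each of wide_tray, hook below 0.02 m/s and horizontal distance between hook_tip and wide_tray_eye above 0.025 m and height (world z) of hook_grip below 0.04 m and distance of narrow_tray from where it was at the start of the episode below 0.02 m); the robot touches nothing.
It fails at once if the gripper or arm touches the wide tray (contact force between any of the fingers, the arm and wide_tray above 1 N).
It fails at once if the gripper or arm touches the narrow tray (contact force between any of the fingers, the arm and narrow_tray above 1 N).
It fails at once if the narrow tray is shifted by more than 20 mm (distance of narrow_tray from where it was at the start of the episode above 0.02 m).
It also fails if it takes over 45 s, if anything falls off the work surface, if the arm or the gripper's body presses on something with over 40 N, if the wrist force passes 120 N, or if a joint passes its speed limit or range.

## Robot

A 6-joint arm with a two-finger parallel gripper is mounted at the origin on the work surface. World frame = base frame: x ahead of the robot, y to its left, z up, the work surface at z = 0. Lengths are in mm, angles in rad, forces in N, time in s.
With the tool pointing down it reaches from about 300 to 750 mm from the base axis. Payload 8.5 kg.
Tool frame: the origin (TCP) lies at the very end of the fingers, on their centre line; the grasp point (between the pads) lies 19 mm behind it; z points along the fingers, y is the line along which they close (so a half turn about z gives the same grasp; the last joint's range is limited). The gripper opens to 88 mm and grips with 3 to 60 N. Pads are 18 mm wide; open, the fingers measure 123 mm over their backs; the gripper's body (75 mm by 187 mm) begins 45 mm behind the grasp point.
Start: joints at [-1.429, 0.381, 1.297, -0, 1.464, -0.215], TCP at [192.096, -515.344, 238.748] pointing down, gripper open.
Joint ranges: [-3.11, 3.11], [-0.89, 2.33], [0.22, 2.48], [-1.42, 4.56], [0.17, 2.85], [-2.88, 2.88]. Speed limits (rad/s): [2.39, 2.39, 3.14, 3.14, 3.14, 3.14].

## Interface

Orientations are given as a rotation vector (axis times angle).
In Python, from station import status, eyes, bot gives the robot as it stands.
- The arm moves only by the shell command python3 -m creep 'ROWS' [FORCE]. ROWS is JSON, a list of rows, each an object of numbers: "wx", "wy", "wz": the turn, a rotation vector about the tool's x, y, z in degrees; "tx", "ty", "tz": the shift along the tool's x, y, z in m; "gripper": the gripper command: -1 is shut, 1 is fully open, values between are in proportion. In form: [{"wx": .., "wy": .., "wz": .., "tx": .., "ty": .., "tz": .., "gripper": ..}, ...]. A call has 1 to 20 rows; each row is the pose to reach, as a shift and turn from the pose commanded when the call began, along the tool's axes at that moment; what a row does not reach only later rows make up. A row lasts 1/12 s, in which the tool goes at most 41.7 mm and 7.16 degrees, less where a joint would pass 70% of its speed; a pose out of reach is approached as far as the arm can. A call with a gripper value outside its range is refused whole. The fingers move at their own pace and stop on an object; FORCE is the grip in N (left out, the last holds). Time passes only in rows, so rows that repeat a pose let the fingers close. It gives the time, the measured TCP pose, the force, the opening and the grip force at its end, in the units of the state.
- status.sense(): the state, without advancing time (a new reading comes with each control period).
- eyes.get_image(name): name is "side" or "top" or "wrist"; returns a dict with "frame" (400x640x3 uint8, red, green, blue), "camera_matrix" (3x3 intrinsics, pixels), "world_from_camera" (4x4, takes a point from camera to world coordinates). Camera axes: x right, y up, looking along -z (the intrinsics and any distortion apply to the point x, -y, -z); pixel columns grow to the right and rows downward; lengths in mm; the calibration is good to about 2 mm. The wrist camera is an equidistant fisheye: a pixel r from the principal point sees the ray r / f radians off the axis. A picture is of the moment at which its call begins. There is no depth.
- bot.finish_job(): hands the job in; it is judged then, once.
The state is a dict: "t": time; "qpos": joint angles; "qvel": joint speeds; "effort": joint torques, N m; "ee_pos": TCP position; "tool_rot": TCP orientation; "ft_force": force on the tool from outside, world axes, zero at the start; "moment": the same for the moment, N m; "width": opening from 0.0 (shut) to 1.0 (fully open); "finger_force": force on a finger pad.
Only numpy, scipy, OpenCV 4.12 (cv2) and the standard library are available. Lean on these libraries where they do the work, as an engineer would, in place of code of your own. Each camera call takes 0.05 s, during which the arm holds its last target. There are 200 camera calls.

## Working session

There is one attempt and no reset: what is moved stays moved. The work goes in short steps, Python scripts to look and compute and a shell command to move; the robot and the scene stay as the last step left them, time stands still between calls to the robot, and variables do not carry over. Pictures are saved under pics/ and viewed, at most 10 in all, crops included, and the job is handed in when it is done.

```bash
mkdir -p pics; python3 - <<'E'
from station import status, eyes, bot
import cv2,numpy as np
s=status.sense();print(s['t'],s['ee_pos'],s['tool_rot'],s['width'])
for n in['top','side']:
    r=eyes.get_image(n);cv2.imwrite(f'pics/{n}0.png',r['frame'][:,:,::-1]);print(n,r['camera_matrix'].tolist(),np.round(r['world_from_camera'],4).tolist())
E
```

```text
0.0 [ 192.07874095 -515.05967043  238.13675763] [-3.09026483e+00 -5.57271517e-01 -7.22198016e-05] 0.9969192777541755
top [[376.8910127260544, 0.0, 322.46097109866355], [0.0, 376.8910127260544, 214.25119511853217], [0.0, 0.0, 1.0]] [[0.018, 0.9962, -0.0856, 341.7118], [-0.9997, 0.0166, -0.0178, -26.2974], [-0.0163, 0.0859, 0.9962, 1011.2295], [0.0, 0.0, 0.0, 1.0]]
side [[378.3896824359242, 0.0, 321.34013747453713], [0.0, 378.3896824359242, 199.46504201145487], [0.0, 0.0, 1.0]] [[-0.9977, 0.0461, -0.0489, 403.7566], [-0.0672, -0.7118, 0.6992, 584.0371], [-0.0026, 0.7009, 0.7133, 649.5062], [0.0, 0.0, 0.0, 1.0]]
```

View pics/top0.png

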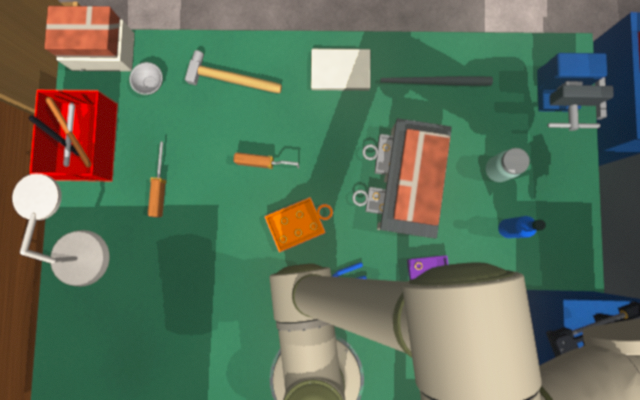

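View pics/side0.png

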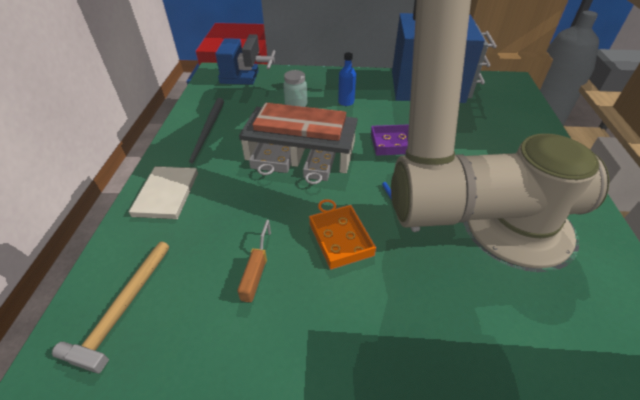

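Top: the hook tool's handle is near (253,160) with the prong near (297,155). The hearth is near (418,180), with eyes near (370,152) and (360,198). The orange look-alike is at (297,222). I'll enlarge both views.

```bash
python3 - <<'E'
import cv2,numpy as np
a=cv2.imread('pics/top0.png')[105:255,225:465];b=cv2.imread('pics/side0.png')[95:305,215:375]
cv2.imwrite('pics/c1.png',cv2.resize(a,None,fx=3.33333,fy=3.33333,interpolation=cv2.INTER_CUBIC))
cv2.imwrite('pics/c2.png',cv2.resize(b[0:110],None,fx=5,fy=5,interpolation=cv2.INTER_CUBIC))
E
```

```text
(no output)
```

View pics/c1.png

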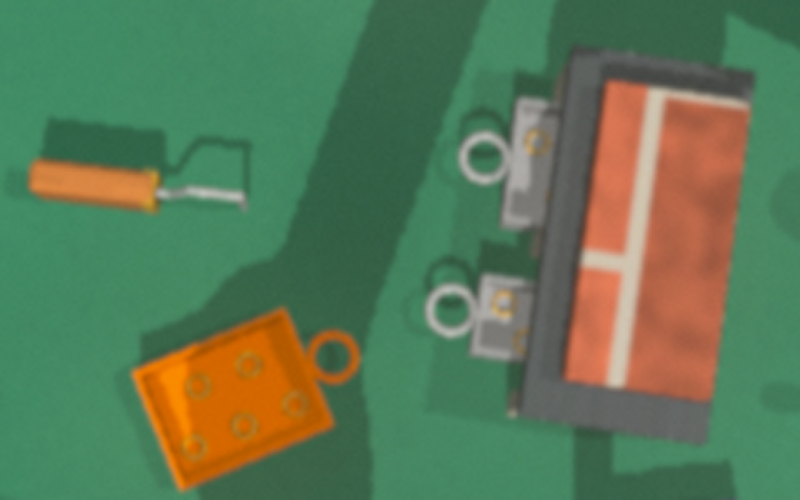

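View pics/c2.png

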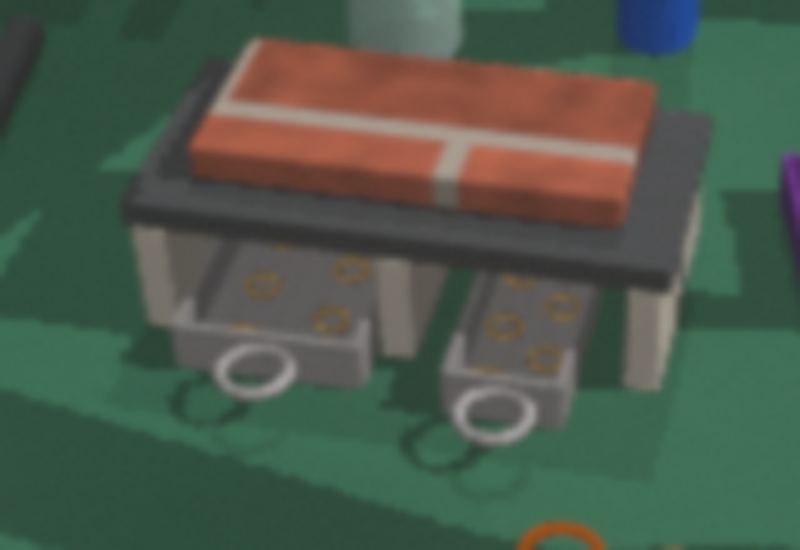

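The wide tray is the one at top-crop row 158 (+x bay). Its eye is at top px ≈ (370.2,152.4), and the tool is the pronged one with its handle at crop (30–157,160–210). Next I'll convert these to positions.

```bash
cat > h.py <<'E'
import numpy as np
from station import status, eyes, bot
from scipy.spatial.transform import Rotation as R
def ray(r,px,z):
    K=r['camera_matrix'];T=r['world_from_camera']
    d=np.linalg.inv(K)@[px[0],px[1],1];d=T[:3,:3]@[d[0],-d[1],-d[2]];o=T[:3,3]
    return o+d*(z-o[2])/d[2]
def rayw(r,px,z):
    K=r['camera_matrix'];T=r['world_from_camera']
    v=np.array([px[0]-K[0,2],px[1]-K[1,2]]);th=np.hypot(*v)/K[0,0];u=v/np.hypot(*v)
    d=T[:3,:3]@[np.sin(th)*u[0],-np.sin(th)*u[1],-np.cos(th)];o=T[:3,3]
    return o+d*(z-o[2])/d[2]
def loc(p):  # world point -> shift in current tool axes
    s=status.sense();return R.from_rotvec(s['tool_rot']).inv().apply(np.array(p)-s['ee_pos'])
E
python3 - <<'E'
from h import *
r=eyes.get_image('top');q=eyes.get_image('side')
c=lambda x,y:(225+x/3.33333,105+y/3.33333); d=lambda x,y:(215+x/5,95+y/5)
f=lambda n,p:print(n,np.round(p,1))
f('eye top',ray(r,c(484,158),22));f('eye side',ray(q,d(255,370),22))
f('neye top',ray(r,c(452,310),22))
a=ray(r,c(33,180),38);b=ray(r,c(157,191),38);f('handle ends',[a,b]);f('rod end',ray(r,c(243,192),45));f('tip',ray(r,c(243,207),2))
f('roof L',[ray(r,c(575,47),80),ray(r,c(520,415),80),ray(r,c(753,72),80),ray(r,c(707,440),80)])
f('orange eye',ray(r,c(332,357),22))
h=(a+b)/2;g=np.array([h[0],h[1],100]);f('loc',loc(g))
print(R.from_rotvec(status.sense()['tool_rot']).as_matrix().round(3))
E
```

```text
eye top [ 594.4 -132.9   22. ]
eye side [ 593.5 -129.7   22. ]
neye top [ 471.4 -108.5   22. ]
handle ends [[567.6 224.5  38. ]
 [560.2 126.   38. ]]
rod end [558.8  57.5  45. ]
tip [556.   60.9   2. ]
roof L [[ 666.2 -194.9   80. ]
 [ 386.4 -154.6   80. ]
 [ 648.5 -328.9   80. ]
 [ 370.3 -292.1   80. ]]
orange eye [432.5 -14.1  22. ]
loc [ 589.5 -517.   138.9]
[[ 0.937  0.349 -0.   ]
 [ 0.349 -0.937  0.001]
 [ 0.    -0.001 -1.   ]]
```

```bash
python3 -m creep '[{"wz":-65,"tx":0.59,"ty":-0.519,"tz":0.03,"gripper":1},{"wz":-65,"tx":0.59,"ty":-0.519,"tz":0.03,"gripper":1},{"wz":-65,"tx":0.59,"ty":-0.519,"tz":0.03,"gripper":1},{"wz":-65,"tx":0.59,"ty":-0.519,"tz":0.03,"gripper":1},{"wz":-65,"tx":0.59,"ty":-0.519,"tz":0.03,"gripper":1},{"wz":-65,"tx":0.59,"ty":-0.519,"tz":0.03,"gripper":1},{"wz":-65,"tx":0.59,"ty":-0.519,"tz":0.03,"gripper":1},{"wz":-65,"tx":0.59,"ty":-0.519,"tz":0.03,"gripper":1},{"wz":-65,"tx":0.59,"ty":-0.519,"tz":0.03,"gripper":1},{"wz":-65,"tx":0.59,"ty":-0.519,"tz":0.03,"gripper":1},{"wz":-65,"tx":0.59,"ty":-0.519,"tz":0.03,"gripper":1},{"wz":-65,"tx":0.59,"ty":-0.519,"tz":0.03,"gripper":1},{"wz":-65,"tx":0.59,"ty":-0.519,"tz":0.03,"gripper":1},{"wz":-65,"tx":0.59,"ty":-0.519,"tz":0.03,"gripper":1},{"wz":-65,"tx":0.59,"ty":-0.519,"tz":0.03,"gripper":1},{"wz":-65,"tx":0.59,"ty":-0.519,"tz":0.03,"gripper":1},{"wz":-65,"tx":0.59,"ty":-0.519,"tz":0.03,"gripper":1},{"wz":-65,"tx":0.59,"ty":-0.519,"tz":0.03,"gripper":1},{"wz":-65,"tx":0.59,"ty":-0.519,"tz":0.03,"gripper":1},{"wz":-65,"tx":0.59,"ty":-0.519,"tz":0.03,"gripper":1}]'
python3 - <<'E'
from h import *
import cv2
s=status.sense();print(s['t'],s['ee_pos'],R.from_rotvec(s['tool_rot']).as_matrix().round(3))
r=eyes.get_image('wrist');cv2.imwrite('pics/w1.png',r['frame'][:,:,::-1]);print(r['camera_matrix'][0,0],r['world_from_camera'].round(3))
E
```

```text
0.2 [ 192.06357571 -515.21141876  238.39687342] [[ 0.937  0.349 -0.   ]
 [ 0.349 -0.937  0.001]
 [ 0.    -0.001 -1.   ]]
309.70691628693146 [[ 3.50000e-01  8.92000e-01  2.86000e-01  2.66417e+02]
 [-9.37000e-01  3.33000e-01  1.07000e-01 -4.86264e+02]
 [-0.00000e+00 -3.06000e-01  9.52000e-01  3.83985e+02]
 [ 0.00000e+00  0.00000e+00  0.00000e+00  1.00000e+00]]$[0]: bad value
```

View pics/w1.png

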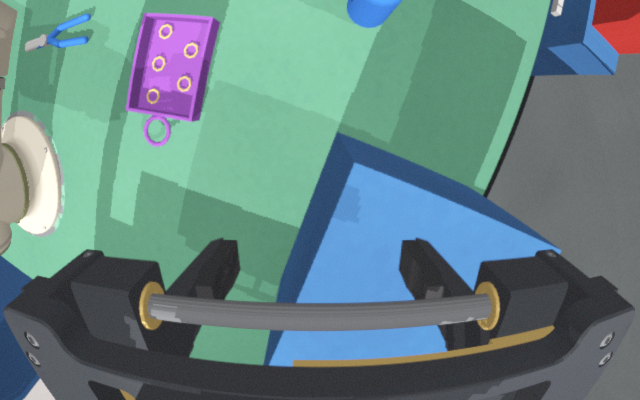

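The move was refused, so the wrist view shows only the start area (purple look-alike at (172,65), blue bin). The rows probably need all the keys, so I'll test with one row.

```bash
python3 -m creep '[{"wx":0,"wy":0,"wz":-65,"tx":0.59,"ty":-0.519,"tz":0.03,"gripper":1}]'; python3 -c "
from station import status;print(status.sense()['ee_pos'])"
```

```text
t: 0.33
ee_pos: [209.8, -482.3, 236.4]
tool_rot: [3.051, 0.742, -0.002]
ft_force: [0.3, -0.1, -0.4]
width: 1.002
finger_force: 0.0
[ 209.82270871 -482.33163352  236.36651306]
```

```bash
cat > to.py <<'E'
import sys
from h import *
# args: x y z yaw(deg of tool y axis) -> shift(m), wz(deg)
x,y,z,a=map(float,sys.argv[1:]);s=status.sense();M=R.from_rotvec(s['tool_rot']).as_matrix()
yaw=np.degrees(np.arctan2(M[1,1],M[0,1]));print('t',s['t'],'yaw',yaw.round(2),'shift',(loc([x,y,z])/1000).round(4),'wz',-(((a-yaw)+180)%360-180), 'z',M[2].round(3))
E
python3 to.py 564 177 190 -4.3
```

```text
t 0.3333 yaw -62.67 shift [ 0.6174 -0.4232  0.045 ] wz -58.37286374421882 z [-0.001  0.001 -1.   ]
```

```bash
python3 -m creep '[{"wx":0,"wy":0,"wz":-58,"tx":0.617,"ty":-0.423,"tz":0.045,"gripper":1},{"wx":0,"wy":0,"wz":-58,"tx":0.617,"ty":-0.423,"tz":0.045,"gripper":1},{"wx":0,"wy":0,"wz":-58,"tx":0.617,"ty":-0.423,"tz":0.045,"gripper":1},{"wx":0,"wy":0,"wz":-58,"tx":0.617,"ty":-0.423,"tz":0.045,"gripper":1},{"wx":0,"wy":0,"wz":-58,"tx":0.617,"ty":-0.423,"tz":0.045,"gripper":1},{"wx":0,"wy":0,"wz":-58,"tx":0.617,"ty":-0.423,"tz":0.045,"gripper":1},{"wx":0,"wy":0,"wz":-58,"tx":0.617,"ty":-0.423,"tz":0.045,"gripper":1},{"wx":0,"wy":0,"wz":-58,"tx":0.617,"ty":-0.423,"tz":0.045,"gripper":1},{"wx":0,"wy":0,"wz":-58,"tx":0.617,"ty":-0.423,"tz":0.045,"gripper":1},{"wx":0,"wy":0,"wz":-58,"tx":0.617,"ty":-0.423,"tz":0.045,"gripper":1},{"wx":0,"wy":0,"wz":-58,"tx":0.617,"ty":-0.423,"tz":0.045,"gripper":1},{"wx":0,"wy":0,"wz":-58,"tx":0.617,"ty":-0.423,"tz":0.045,"gripper":1},{"wx":0,"wy":0,"wz":-58,"tx":0.617,"ty":-0.423,"tz":0.045,"gripper":1},{"wx":0,"wy":0,"wz":-58,"tx":0.617,"ty":-0.423,"tz":0.045,"gripper":1},{"wx":0,"wy":0,"wz":-58,"tx":0.617,"ty":-0.423,"tz":0.045,"gripper":1},{"wx":0,"wy":0,"wz":-58,"tx":0.617,"ty":-0.423,"tz":0.045,"gripper":1},{"wx":0,"wy":0,"wz":-58,"tx":0.617,"ty":-0.423,"tz":0.045,"gripper":1},{"wx":0,"wy":0,"wz":-58,"tx":0.617,"ty":-0.423,"tz":0.045,"gripper":1},{"wx":0,"wy":0,"wz":-58,"tx":0.617,"ty":-0.423,"tz":0.045,"gripper":1},{"wx":0,"wy":0,"wz":-58,"tx":0.617,"ty":-0.423,"tz":0.045,"gripper":1}]'
python3 to.py 564 177 190 -4.3
python3 - <<'E'
from h import *
import cv2
r=eyes.get_image('wrist');cv2.imwrite('pics/w2.png',r['frame'][:,:,::-1])
E
```

```text
t: 2.0
ee_pos: [562.6, 183.6, 191.2]
tool_rot: [-2.301, -2.138, 0.002]
ft_force: [-1.1, -0.2, -0.6]
width: 0.999
finger_force: 0.0
t 2.0 yaw -4.23 shift [-0.0065  0.0019  0.0012] wz 0.0731637534878189 z [-0.    -0.001 -1.   ]
```

View pics/w2.png

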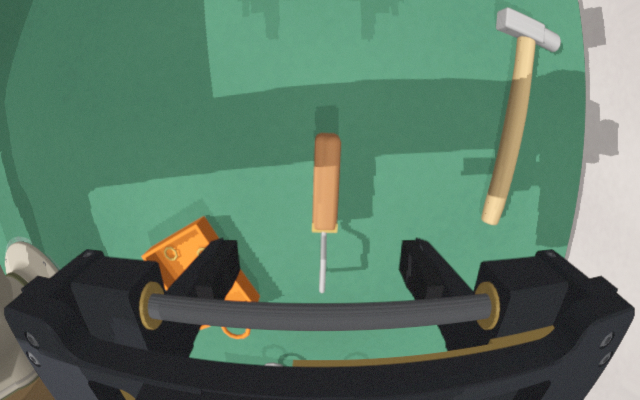

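Wrist view: the handle runs from (328,136) to (325,230), and the rod ends at (322,290). It's centred between the fingers.

```bash
python3 - <<'E'
from h import *
r=eyes.get_image('wrist')
a=rayw(r,(328,136),38);b=rayw(r,(325.5,230),38);print(a,b,(a+b)/2,np.degrees(np.arctan2(-(a-b)[0],(a-b)[1])),rayw(r,(322,291),45))
h=(a+b)/2;print(loc([h[0],h[1],6]),status.sense()['ee_pos'])
E
```

```text
[574.17520404 229.07854649  38.        ] [564.96462717 131.21216101  38.        ] [569.56991561 180.14535375  38.        ] -5.376486616081034 [556.0533677   58.50972482  45.        ]
[ -0.81239993   7.59341605 186.00032994] [562.18665372 181.59994133 192.00487714]
```

```bash
python3 -m creep '[{"wx":0,"wy":0,"wz":1,"tx":-0.003,"ty":0.006,"tz":0.05,"gripper":1},{"wx":0,"wy":0,"wz":1,"tx":-0.003,"ty":0.006,"tz":0.09,"gripper":1},{"wx":0,"wy":0,"wz":1,"tx":-0.003,"ty":0.006,"tz":0.13,"gripper":1},{"wx":0,"wy":0,"wz":1,"tx":-0.003,"ty":0.006,"tz":0.16,"gripper":1},{"wx":0,"wy":0,"wz":1,"tx":-0.003,"ty":0.006,"tz":0.185,"gripper":1},{"wx":0,"wy":0,"wz":1,"tx":-0.003,"ty":0.006,"tz":0.185,"gripper":1},{"wx":0,"wy":0,"wz":1,"tx":-0.003,"ty":0.006,"tz":0.185,"gripper":1},{"wx":0,"wy":0,"wz":1,"tx":-0.003,"ty":0.006,"tz":0.185,"gripper":-1},{"wx":0,"wy":0,"wz":1,"tx":-0.003,"ty":0.006,"tz":0.185,"gripper":-1},{"wx":0,"wy":0,"wz":1,"tx":-0.003,"ty":0.006,"tz":0.185,"gripper":-1},{"wx":0,"wy":0,"wz":1,"tx":-0.003,"ty":0.006,"tz":0.185,"gripper":-1},{"wx":0,"wy":0,"wz":1,"tx":-0.003,"ty":0.006,"tz":0.185,"gripper":-1},{"wx":0,"wy":0,"wz":1,"tx":-0.003,"ty":0.006,"tz":0.185,"gripper":-1},{"wx":0,"wy":0,"wz":1,"tx":-0.003,"ty":0.006,"tz":0.185,"gripper":-1},{"wx":0,"wy":0,"wz":1,"tx":-0.003,"ty":0.006,"tz":0.185,"gripper":-1},{"wx":0,"wy":0,"wz":1,"tx":-0.003,"ty":0.006,"tz":0.185,"gripper":-1},{"wx":0,"wy":0,"wz":1,"tx":-0.003,"ty":0.006,"tz":0.185,"gripper":-1}]' 40
```

```text
t: 3.52
ee_pos: [568.3, 178.7, 7.1]
tool_rot: [-2.324, -2.114, 0.0]
ft_force: [0.7, 0.4, 0.1]
width: 0.294
finger_force: 40.0
```

```bash
python3 to.py 611 -12 57 -8
```

```text
t 3.5167 yaw -5.4 shift [-0.1858  0.0604 -0.0499] wz 2.6040369015717033 z [ 0. -0. -1.]
```

```bash
python3 -m creep '[{"wx":0,"wy":0,"wz":0,"tx":0,"ty":0,"tz":-0.03,"gripper":-1},{"wx":0,"wy":0,"wz":0,"tx":0,"ty":0,"tz":-0.05,"gripper":-1},{"wx":0,"wy":0,"wz":1.3,"tx":-0.03,"ty":0.01,"tz":-0.05,"gripper":-1},{"wx":0,"wy":0,"wz":2.6,"tx":-0.06,"ty":0.02,"tz":-0.05,"gripper":-1},{"wx":0,"wy":0,"wz":2.6,"tx":-0.09,"ty":0.03,"tz":-0.05,"gripper":-1},{"wx":0,"wy":0,"wz":2.6,"tx":-0.12,"ty":0.04,"tz":-0.05,"gripper":-1},{"wx":0,"wy":0,"wz":2.6,"tx":-0.15,"ty":0.05,"tz":-0.05,"gripper":-1},{"wx":0,"wy":0,"wz":2.6,"tx":-0.175,"ty":0.057,"tz":-0.05,"gripper":-1},{"wx":0,"wy":0,"wz":2.6,"tx":-0.186,"ty":0.06,"tz":-0.05,"gripper":-1},{"wx":0,"wy":0,"wz":2.6,"tx":-0.186,"ty":0.06,"tz":-0.05,"gripper":-1},{"wx":0,"wy":0,"wz":2.6,"tx":-0.186,"ty":0.06,"tz":-0.05,"gripper":-1},{"wx":0,"wy":0,"wz":2.6,"tx":-0.186,"ty":0.06,"tz":-0.05,"gripper":-1}]'
python3 - <<'E'
from h import *
import cv2
a=eyes.get_image('top')['frame'][:,:,::-1][115:185,335:415];b=eyes.get_image('side')['frame'][:,:,::-1][140:200,235:315]
f=lambda i:cv2.resize(i,None,fx=5,fy=5,interpolation=cv2.INTER_CUBIC)
o=np.zeros((350,800,3),np.uint8);o[:350,:400]=f(a);o[:300,400:]=f(b);cv2.imwrite('pics/e.png',o)
E
```

```text
t: 4.52
ee_pos: [610.1, -10.7, 57.0]
tool_rot: [-2.369, -2.062, 0.0]
ft_force: [0.6, 0.5, -0.9]
width: 0.289
finger_force: 40.0
```

View pics/e.png

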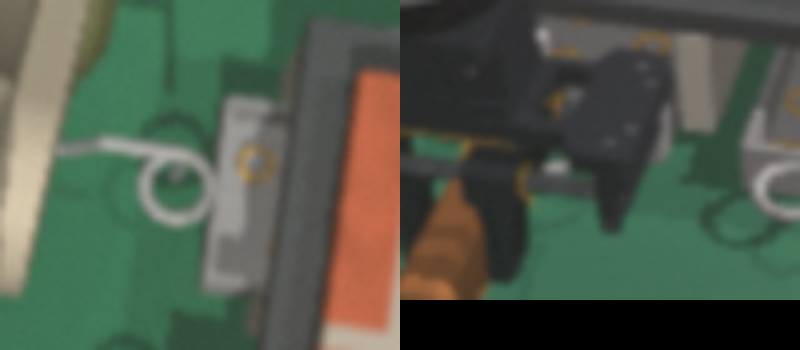

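Top crop: the ring centre is at (176,187), the rod bend at ≈(177,157) and the prong tip at ≈(178,176). The side view is blocked by the gripper.

```bash
python3 - <<'E'
from h import *
r=eyes.get_image('top');g=lambda x,y:(335+x/5,115+y/5)
e=ray(r,g(176,187),22);t=ray(r,g(178,176),52);u=ray(r,g(180,157),92);print(e,t,u)
M=R.from_rotvec(status.sense()['tool_rot']).as_matrix();print((M.T@(e-t)).round(1),(M.T@(e-u)).round(1))
E
```

```text
[ 594.35076872 -132.92527474   22.        ] [ 592.49867481 -130.68282358   52.        ] [ 591.66023537 -127.2524339    92.        ]
[-2.   2.2 30. ] [-5.3  3.5 70. ]
```

```bash
python3 -m creep '[{"wx":0,"wy":0,"wz":0,"tx":-0.002,"ty":0.002,"tz":0.01,"gripper":-1},{"wx":0,"wy":0,"wz":0,"tx":-0.002,"ty":0.002,"tz":0.02,"gripper":-1},{"wx":0,"wy":0,"wz":0,"tx":-0.002,"ty":0.002,"tz":0.03,"gripper":-1},{"wx":0,"wy":0,"wz":0,"tx":-0.002,"ty":0.002,"tz":0.037,"gripper":-1},{"wx":0,"wy":0,"wz":0,"tx":-0.002,"ty":0.002,"tz":0.044,"gripper":-1},{"wx":0,"wy":0,"wz":0,"tx":-0.002,"ty":0.002,"tz":0.044,"gripper":-1},{"wx":0,"wy":0,"wz":0,"tx":-0.002,"ty":0.002,"tz":0.044,"gripper":-1},{"wx":0,"wy":0,"wz":0,"tx":-0.002,"ty":0.002,"tz":0.044,"gripper":-1}]'
python3 - <<'E'
from h import *
import cv2
a=eyes.get_image('top')['frame'][:,:,::-1][115:185,335:415]
cv2.imwrite('pics/e2.png',cv2.resize(a,None,fx=5,fy=5,interpolation=cv2.INTER_CUBIC))
E
```

```text
t: 5.33
ee_pos: [612.4, -14.5, 13.4]
tool_rot: [2.371, 2.061, 0.0]
ft_force: [0.0, 0.2, -2.6]
width: 0.291
finger_force: 40.0
```

View pics/e2.png

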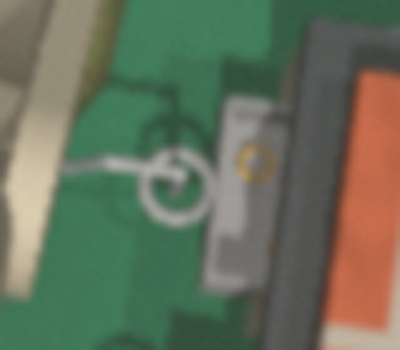

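The prong sits inside the ring (bend at (180,178), ring centre (177,187)), with no contact force. Now the drag along tool +x.

```bash
python3 -m creep '[{"wx":0,"wy":0,"wz":0,"tx":0.004,"ty":0,"tz":0,"gripper":-1},{"wx":0,"wy":0,"wz":0,"tx":0.008,"ty":0,"tz":0,"gripper":-1},{"wx":0,"wy":0,"wz":0,"tx":0.012,"ty":0,"tz":0,"gripper":-1},{"wx":0,"wy":0,"wz":0,"tx":0.018,"ty":0,"tz":0,"gripper":-1},{"wx":0,"wy":0,"wz":0,"tx":0.025,"ty":0,"tz":0,"gripper":-1},{"wx":0,"wy":0,"wz":0,"tx":0.033,"ty":0,"tz":0,"gripper":-1},{"wx":0,"wy":0,"wz":0,"tx":0.041,"ty":0,"tz":0,"gripper":-1},{"wx":0,"wy":0,"wz":0,"tx":0.049,"ty":0,"tz":0,"gripper":-1},{"wx":0,"wy":0,"wz":0,"tx":0.057,"ty":0,"tz":0,"gripper":-1},{"wx":0,"wy":0,"wz":0,"tx":0.065,"ty":0,"tz":0,"gripper":-1},{"wx":0,"wy":0,"wz":0,"tx":0.073,"ty":0,"tz":0,"gripper":-1}]'
```

```text
t: 6.3
ee_pos: [622.5, 58.7, 13.2]
tool_rot: [-2.371, -2.061, 0.0]
ft_force: [-0.6, -2.4, -1.4]
width: 0.29
finger_force: 40.0
```

```bash
python3 -m creep '[{"wx":0,"wy":0,"wz":0,"tx":0.008,"ty":0,"tz":0,"gripper":-1},{"wx":0,"wy":0,"wz":0,"tx":0.016,"ty":0,"tz":0,"gripper":-1},{"wx":0,"wy":0,"wz":0,"tx":0.024,"ty":0,"tz":0,"gripper":-1},{"wx":0,"wy":0,"wz":0,"tx":0.032,"ty":0,"tz":0,"gripper":-1},{"wx":0,"wy":0,"wz":0,"tx":0.040,"ty":0,"tz":0,"gripper":-1},{"wx":0,"wy":0,"wz":0,"tx":0.048,"ty":0,"tz":0,"gripper":-1},{"wx":0,"wy":0,"wz":0,"tx":0.056,"ty":0,"tz":0,"gripper":-1},{"wx":0,"wy":0,"wz":0,"tx":0.061,"ty":0,"tz":0,"gripper":-1},{"wx":0,"wy":0,"wz":0,"tx":0.065,"ty":0,"tz":0,"gripper":-1},{"wx":0,"wy":0,"wz":0,"tx":0.067,"ty":0,"tz":0,"gripper":-1},{"wx":0,"wy":0,"wz":0,"tx":0.067,"ty":0,"tz":0,"gripper":-1},{"wx":0,"wy":0,"wz":0,"tx":0.067,"ty":0,"tz":0,"gripper":-1},{"wx":0,"wy":0,"wz":0,"tx":0.067,"ty":0,"tz":0,"gripper":-1}]'
python3 - <<'E'
from h import *
import cv2
a=eyes.get_image('top')['frame'][:,:,::-1][100:250,250:450]
cv2.imwrite('pics/d.png',cv2.resize(a,None,fx=4,fy=4,interpolation=cv2.INTER_CUBIC))
E
```

```text
t: 7.38
ee_pos: [631.7, 124.2, 13.1]
tool_rot: [-2.371, -2.061, -0.0]
ft_force: [-0.1, -0.2, -1.7]
width: 0.294
finger_force: 40.0
```

View pics/d.png

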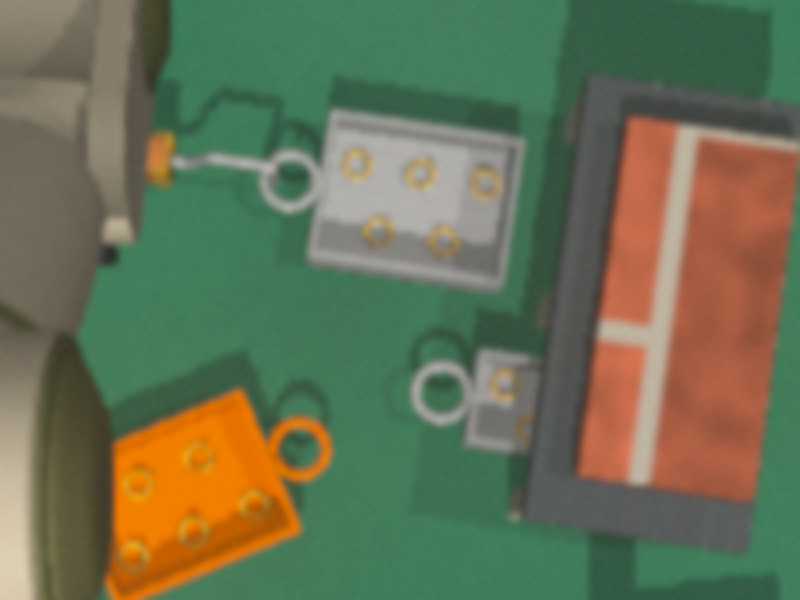

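The tray is out of the hearth, with its eye at crop (290,180) and its rear edge around 505–523, clear of the roof at ~560. I'll centre the prong, lift it, and move 55 mm away.

```bash
python3 - <<'E'
from h import *
r=eyes.get_image('top');g=lambda x,y:(250+x/4,100+y/4)
e=ray(r,g(290,180),22);d=np.array([.139,.99]);print(e,(e[:2]-[517.9,-242.6])@d-85,'hammer',ray(r,(280,90),15),ray(r,g(523,140),28))
E
python3 -m creep '[{"wx":0,"wy":0,"wz":0,"tx":-0.004,"ty":0,"tz":0,"gripper":-1},{"wx":0,"wy":0,"wz":0,"tx":-0.008,"ty":0,"tz":0,"gripper":-1},{"wx":0,"wy":0,"wz":0,"tx":-0.008,"ty":0,"tz":0,"gripper":-1},{"wx":0,"wy":0,"wz":0,"tx":-0.008,"ty":0,"tz":-0.015,"gripper":-1},{"wx":0,"wy":0,"wz":0,"tx":-0.008,"ty":0,"tz":-0.03,"gripper":-1},{"wx":0,"wy":0,"wz":0,"tx":-0.008,"ty":0,"tz":-0.05,"gripper":-1},{"wx":0,"wy":0,"wz":0,"tx":-0.008,"ty":0,"tz":-0.05,"gripper":-1},{"wx":0,"wy":0,"wz":0,"tx":0.02,"ty":-0.01,"tz":-0.05,"gripper":-1},{"wx":0,"wy":0,"wz":0,"tx":0.05,"ty":-0.02,"tz":-0.05,"gripper":-1},{"wx":0,"wy":0,"wz":0,"tx":0.06,"ty":-0.02,"tz":-0.05,"gripper":-1},{"wx":0,"wy":0,"wz":0,"tx":0.06,"ty":-0.02,"tz":-0.05,"gripper":-1},{"wx":0,"wy":0,"wz":0,"tx":0.06,"ty":-0.02,"tz":-0.03,"gripper":-1},{"wx":0,"wy":0,"wz":0,"tx":0.06,"ty":-0.02,"tz":-0.01,"gripper":-1},{"wx":0,"wy":0,"wz":0,"tx":0.06,"ty":-0.02,"tz":0,"gripper":-1},{"wx":0,"wy":0,"wz":0,"tx":0.06,"ty":-0.02,"tz":0.004,"gripper":-1},{"wx":0,"wy":0,"wz":0,"tx":0.06,"ty":-0.02,"tz":0.006,"gripper":-1},{"wx":0,"wy":0,"wz":0,"tx":0.06,"ty":-0.02,"tz":0.006,"gripper":-1},{"wx":0,"wy":0,"wz":0,"tx":0.06,"ty":-0.02,"tz":0.006,"gripper":-1}]'
```

```text
[612.7506945   -5.34099137  22.        ] 163.0706650819343 hammer [766.55074344 113.87097509  15.        ] [ 640.3342102  -159.94845896   28.        ]
t: 8.98
ee_pos: [620.8, 185.9, 7.7]
tool_rot: [2.371, 2.06, 0.002]
ft_force: [-0.1, -1.0, -1.0]
width: 0.293
finger_force: 40.0
```

Tray y = 163 mm. The tool is at bench height (grasped at 7.1), so I'll lower it a hair more, release and rise.

```bash
python3 -m creep '[{"wx":0,"wy":0,"wz":0,"tx":0,"ty":0,"tz":0.0005,"gripper":-1},{"wx":0,"wy":0,"wz":0,"tx":0,"ty":0,"tz":0.0005,"gripper":-0.2},{"wx":0,"wy":0,"wz":0,"tx":0,"ty":0,"tz":0.0005,"gripper":0.5},{"wx":0,"wy":0,"wz":0,"tx":0,"ty":0,"tz":0.0005,"gripper":1},{"wx":0,"wy":0,"wz":0,"tx":0,"ty":0,"tz":0.0005,"gripper":1},{"wx":0,"wy":0,"wz":0,"tx":0,"ty":0,"tz":0.0005,"gripper":1},{"wx":0,"wy":0,"wz":0,"tx":0,"ty":0,"tz":0.0005,"gripper":1},{"wx":0,"wy":0,"wz":0,"tx":0,"ty":0,"tz":0.0005,"gripper":1},{"wx":0,"wy":0,"wz":0,"tx":0,"ty":0,"tz":-0.02,"gripper":1},{"wx":0,"wy":0,"wz":0,"tx":0,"ty":0,"tz":-0.05,"gripper":1},{"wx":0,"wy":0,"wz":0,"tx":0,"ty":0,"tz":-0.09,"gripper":1},{"wx":0,"wy":0,"wz":0,"tx":0,"ty":0,"tz":-0.13,"gripper":1},{"wx":0,"wy":0,"wz":0,"tx":0,"ty":0,"tz":-0.16,"gripper":1},{"wx":0,"wy":0,"wz":0,"tx":0,"ty":0,"tz":-0.18,"gripper":1},{"wx":0,"wy":0,"wz":0,"tx":0,"ty":0,"tz":-0.18,"gripper":1},{"wx":0,"wy":0,"wz":0,"tx":0,"ty":0,"tz":-0.18,"gripper":1}]'
python3 - <<'E'
from h import *
import cv2
cv2.imwrite('pics/f.png',eyes.get_image('side')['frame'][:,:,::-1])
E
```

```text
t: 10.32
ee_pos: [620.4, 186.4, 187.7]
tool_rot: [2.37, 2.061, 0.002]
ft_force: [-0.9, 0.5, -1.0]
width: 0.999
finger_force: 0.0
```

View pics/f.png

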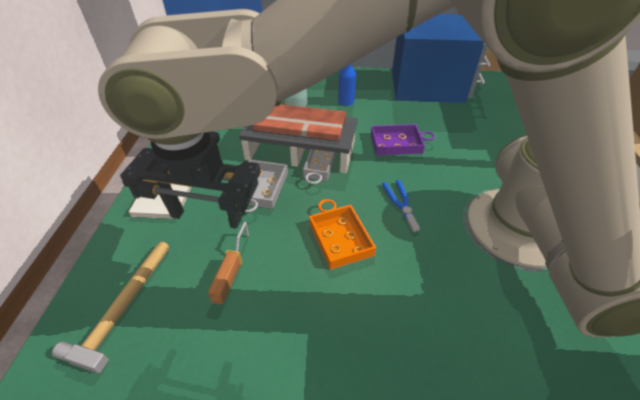

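The tool rests on the bench (handle at (227,277), prong at (242,228)), away from the eye at (250,205). The tray is flat and clear of the hearth, and the narrow tray hasn't moved.

```bash
python3 -c "
from station import bot;print(bot.finish_job())"
```

```text
the job is handed in; nothing more can be done
None
```

I dragged the wide tray out of the hearth by its eye to about 163 mm from the hearth's centre (130 mm needed), set the hook tool down clear of the eye, saw no shift in the narrow tray, and handed the job in at about 10 s of the 45 s allowed; no verdict was returned.

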